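# Free the snap-fit battery cover of a bench meter

### The job

The bench meter needs new batteries. Squeeze the two opposing tabs of the battery cover on its sloping front together to free the cover, lift it off, and set it down, not dropped, flat in the shallow metal tray with its tabs up. Let go of it and leave the other things on the bench where they are.

Things in the scene. Friction and masses are not known exactly. Their poses are not given: they have to be found in the camera images.
- meter: Bench meter, fixed: grey metal box with black side cheeks, 119 deep (its x) x 160 wide (its y), 39 mm high in front, 100 at the back. One face slopes up from the front (-x) to the back (+x) at 28 degrees from level, a window on its upper edge. It stands side-on: the slope looks to the right as the robot sees it, give or take 23 degrees. Origin: centre of the underside; x to the back, z up.
- cover_seat (a point): Point fixed on the meter, 68 mm straight above its origin: centre of the sloping face, in the plane of its outer surface. The seated cover's origin lies here (play up to 2 mm). Axes as the meter's (level), not sloping.
- cover: Black snap-fit battery cover with two grey tabs, 0.1 to 0.2 kg: plate 80 (x) x 120 (y) x 6 mm. Seated, x points up the slope, z out of it. Origin: centre of the plate's underside, in the plane of the meter's face. Corner blocks reach 12 mm below (into the face's opening, 1.5 mm play); on a flat surface its origin stands 12 mm up. A boss 20 (x) x 30 (y), top at z = 14 mm, lies between the tabs.
- upper_tab (a joint): Tab on the cover's +x side, higher on the slope: how far it is pressed towards the cover's middle, m; 0 released, 0.006 against its stop. Spring: 3.6 N at 0, 7.2 N at 0.006. A barb at its foot catches under the meter's face until it is pressed about 0.005. With both tabs in, the cover pulls straight out along its z, clear of the opening after 15 mm.
- lower_tab (a joint): The same for the tab on the cover's -x side (lower on the slope), pressed towards +x.
- upper_tab_pad (a point): Centre of the outer, ridged side of the upper tab: at cover x = +27, y = 0, z = 20 mm when released. The tab is an upright plate 5 mm thick, 34 mm wide (along y), standing from the cover plate's top (z = 6 mm) to z = 30 mm. Across both tabs' outer sides: 54 mm released, 42 mm pressed.
- lower_tab_pad (a point): The same on the lower tab: at cover x = -27 mm, y = 0, z = 20 mm when released.
- tray: Shallow open tray of bare aluminium, fixed to the bench, 170 x 170 x 22 mm high, walls and floor 3 mm thick. Origin: centre of the underside, on the bench; z up. It stands beside the meter, to its left or right, turned up to 17 degrees.
- tray_floor (a point): Centre of the tray's inner floor, 3 mm above the bench, axes as the tray's.
- chisel: Bystander: yellow-handled chisel, 214 mm long, lying on the bench. Origin at its underside.
- tape_measure: Bystander: yellow tape measure, 89 x 58 x 64 mm. Origin at its underside.
- marker: Bystander: red and white marker pen, 135 mm long, lying on the bench. Origin at its underside.

How it is judged:
By the outcome, as a careful person would: the job done as asked, in the order asked, and still so for the second after the job is handed in, with the robot touching nothing.
It also fails if it takes over 42 s, if anything falls off the work surface, if the arm or the gripper's body presses on something with over 40 N, if the wrist force passes 120 N, or if a joint passes its speed limit or range.

### The arm

A 6-joint arm with a two-finger parallel gripper is mounted at the origin on a cart in front of the work surface, level with it; the furniture and walls round the work are solid. World frame = base frame: x ahead of the robot, y to its left, z up, the work surface at z = 0. Lengths are in m, angles in rad, forces in N, time in s.
With the tool pointing down it reaches from about 0.225 to 0.875 m from the base axis. Payload 3.4 kg.
Tool frame: the origin (TCP) lies at the very end of the fingers, on their centre line; the grasp point (between the pads) lies 19 mm behind it (manip.pinch_z is the distance from the TCP to the grasp point, in m); z points along the fingers, y is the line along which they close (so a half turn about z gives the same grasp; the last joint's range is limited). The gripper opens to 85 mm and grips with 20 to 120 N. Pads are 22 mm wide; open, the fingers measure 114 mm over their backs; the gripper's body (76 mm by 85 mm) begins 54 mm behind the grasp point. The pads swing forward as they close: fully open they stand 13 mm farther back than shut.
Start: joints at [1.086, 0.276, 1.505, -0, 1.361, -0.121], TCP at [0.205, 0.537, 0.231] pointing down, gripper open.
Joint ranges: [-2.89, 2.89], [-0.75, 2.08], [0.22, 2.7], [-1.18, 4.32], [0.11, 2.71], [-2.7, 2.7]. Speed limits (rad/s): [2.57, 2.57, 3.14, 3.14, 3.14, 3.14].

### API

Orientations are given as a unit quaternion [w, x, y, z].
In Python, from rig import manip gives the robot as it stands. The module is installed in compiled form; this text tells all that it offers.
- The arm moves only by the shell command python3 -m jog 'ROWS' [FORCE]. ROWS is JSON, a list of rows, each an object of numbers: "dx", "dy", "dz": the shift along the tool's x, y, z each as a share of 25 cm, from -1 to 1; "ax", "ay", "az": the turn, a rotation vector about the tool's x, y, z each as a share of 90 degrees, from -1 to 1; "grip": the opening, from -1 (shut) to 1 (fully open), so that 0 is half open. A call has 1 to 5 rows; each row is the pose to reach, as a shift and turn from the pose commanded when the call began, along the tool's axes at that moment; what a row does not reach only later rows make up. A row lasts 1/12 s, in which the tool goes at most 41.7 mm and 7.16 degrees, less where a joint would pass 70% of its speed; a pose out of reach is approached as far as the arm can. A call with a number of a shift or a turn outside -1 to 1 is refused whole. A call with a gripper value outside its range is refused whole. The fingers move at their own pace and stop on an object; FORCE is the grip in N (left out, the last holds). Time passes only in rows, so rows that repeat a pose let the fingers close. It gives the time, the measured TCP pose, the force, the opening and the grip force at its end, in the units of the state.
- manip.get_state(): the state, without advancing time (a new reading comes with each control period).
- manip.get_image(name): name is "scene" or "side" or "wrist"; returns a dict with "img" (420x560x3 uint8, red, green, blue), "mtx" (3x3 intrinsics, pixels), "k1" (the pictures are not rectified: a ray, as slopes to the right and down, at radius r is drawn at 1 + k1 r^2 times it, then the intrinsics apply), "world_to_cam" (4x4, takes a point from world to camera coordinates); the wrist camera has in their place "T_tool_cam" (4x4, takes a point from camera to tool coordinates, whose origin is the TCP and whose axes are the flange's). Camera axes: x right, y down, z forward; pixel columns grow to the right and rows downward; lengths in m; the calibration is good to about 2 mm. A picture is of the moment at which its call begins: read the wrist's pose just before it. There is no depth.
- manip.sign_off(): hands the job in; it is judged then, once.
The state is a dict: "clock": time; "qpos": joint angles; "qd": joint speeds; "effort": joint torques, N m; "position": TCP position; "ee_rot": TCP orientation; "contact_force": force on the tool from outside, world axes, zero at the start; "moment": the same for the moment, N m; "width": finger opening in m; "gripper_force": force on a finger pad.
Only numpy, scipy, OpenCV 4.12 (cv2) and the standard library are available. Lean on these libraries where they do the work, as an engineer would, in place of code of your own. Each camera call takes 0.05 s, during which the arm holds its last target. There are 200 camera calls.

## Working session

There is one attempt and no reset: what is moved stays moved. The work goes in short steps, Python scripts to look and compute and a shell command to move; the robot and the scene stay as the last step left them, time stands still between calls to the robot, and variables do not carry over. Pictures are saved under pics/ and viewed, at most 10 in all, crops included, and the job is handed in when it is done.

```bash
mkdir -p pics
python3 - <<'E'
from rig import manip
import cv2,pickle
s=manip.get_state();print(s)
d={}
for n in("scene","side"):
    d[n]=manip.get_image(n);cv2.imwrite(f"pics/{n}0.png",d[n]["img"][:,:,::-1]);print(d[n]["k1"],d[n]["mtx"].tolist(),d[n]["world_to_cam"].round(3).tolist())
pickle.dump(d,open("d0.pkl","wb"))
E
```

```text
{'clock': 0.0, 'qpos': array([ 1.08602064e+00,  2.76575624e-01,  1.50614535e+00,  2.79533811e-06,
        1.36070472e+00, -1.20983006e-01]), 'qd': array([ 2.67898192e-04, -1.41442097e-03,  1.19219475e-04,  5.54262491e-05,
       -1.94992153e-03, -1.90460259e-03]), 'effort': array([ 3.96612040e-05, -4.16772795e+01, -2.45806700e+01,  1.57667187e-04,
        1.13140073e-02,  8.61335195e-06]), 'position': array([0.20433948, 0.53689069, 0.2304459 ]), 'ee_rot': array([-2.74674583e-04,  1.80895163e-01,  9.83501957e-01, -8.74393729e-04]), 'contact_force': array([-0.59373523,  0.17476506, -0.39356493]), 'moment': array([-0.03019355, -0.04167046,  0.0077181 ]), 'gripper_force': 0.0, 'width': 0.08512974607842423}
-0.0433954203737328 [[406.33806649497893, 0.0, 279.2287929759304], [0.0, 406.33806649497893, 208.04904001159522], [0.0, 0.0, 1.0]] [[0.457, -0.889, -0.004, -0.282], [-0.64, -0.326, -0.695, 0.382], [0.617, 0.321, -0.719, 0.577], [0.0, 0.0, 0.0, 1.0]]
-0.032087070930673166 [[425.68712067093134, 0.0, 276.5257292001696], [0.0, 425.68712067093134, 214.60132324588284], [0.0, 0.0, 1.0]] [[-0.937, -0.35, 0.002, 0.511], [-0.156, 0.411, -0.898, 0.182], [0.314, -0.842, -0.439, 0.695], [0.0, 0.0, 0.0, 1.0]]
```

View pics/scene0.png

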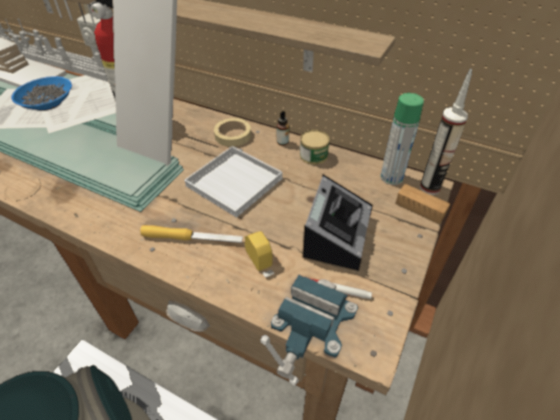

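View pics/side0.png

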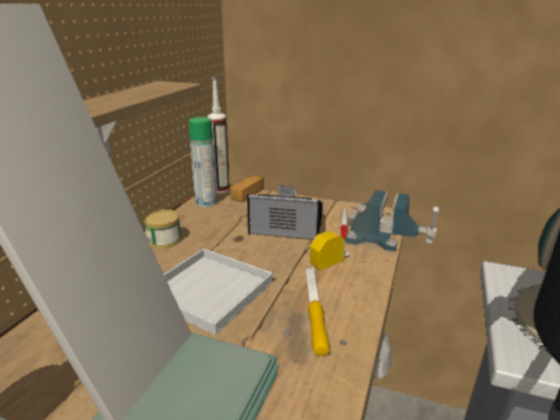

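Scene: tray in the middle (corners about (187,180), (234,149), (282,179), (237,212)). The meter is at about (338,225) with its slope facing right, and the chisel and tape lie in front. The side view shows the meter's back at (285,217). I'll enlarge the meter next.

```bash
cat > h.py <<'E'
import numpy as np,cv2,pickle
from scipy.spatial.transform import Rotation as R
def ray(im,uv,T=None):
    K=im["mtx"];p=(np.array(uv,float)-K[:2,2])/K[0,0];q=p.copy()
    for _ in range(20): q=p/(1+im["k1"]*(q@q))
    M=np.linalg.inv(im["world_to_cam"]) if T is None else T
    return M[:3,3],M[:3,:3]@np.r_[q,1]
def onz(im,uv,z,T=None):
    o,d=ray(im,uv,T);return o+d*(z-o[2])/d[2]
def proj(im,P,T=None):
    W=im["world_to_cam"] if T is None else np.linalg.inv(T)
    c=np.atleast_2d(P)@W[:3,:3].T+W[:3,3];q=c[:,:2]/c[:,2:]
    q=q*(1+im["k1"]*(q**2).sum(1,keepdims=True));return q*im["mtx"][0,0]+im["mtx"][:2,2]
def quat(q): return R.from_quat(np.r_[q[1:],q[0]])
E
python3 - <<'E'
from h import *
d=pickle.load(open("d0.pkl","rb"));s=d["scene"]
for p in[(187,180),(234,149),(282,179),(237,212)]: print(onz(s,p,.022).round(3))
a=s["img"][165:285,270:400];b=cv2.resize(a[:,:,::-1],None,fx=5,fy=5,interpolation=cv2.INTER_CUBIC)
c=d["side"]["img"][170:250,230:340];c=cv2.resize(c[:,:,::-1],None,fx=1,fy=1)
cv2.imwrite("pics/m.png",b)
# side meter
i=d["side"]
for p in[(248,195),(322,198)]: print(onz(i,p,.1).round(3))
for p in[(249,235),(320,239)]: print(onz(i,p,0).round(3))
E
```

```text
[0.564 0.224 0.022]
[0.719 0.186 0.022]
[0.671 0.021 0.022]
[0.528 0.06  0.022]
[ 0.644 -0.085  0.1  ]
[ 0.489 -0.127  0.1  ]
[ 0.645 -0.087  0.   ]
[ 0.489 -0.126  0.   ]
```

View pics/m.png

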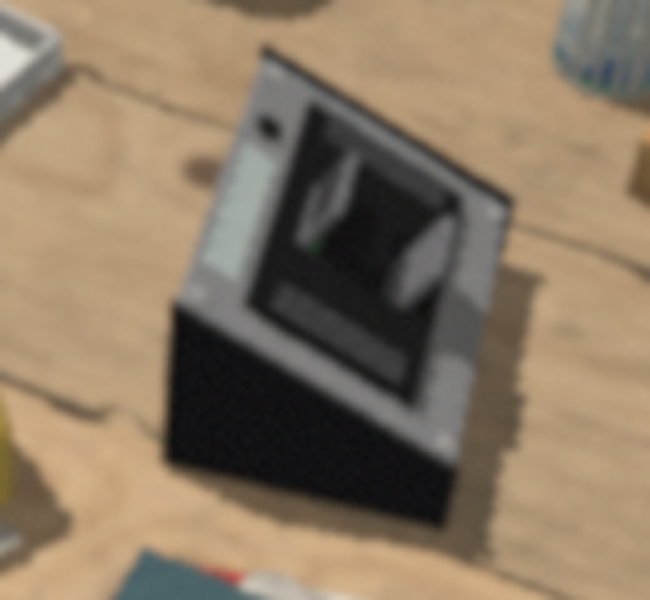

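The enlarged view shows the slope facing right. Its upper back corners are at scene (323,175) and (305,225), the front ones at (372,205) and (361,258), and both grey tabs can be seen. I'll fit the meter's x, y and yaw, and the tray's.

Run:
```python
from h import *
from scipy.optimize import least_squares
d=pickle.load(open("d0.pkl","rb"))
L=[(.0595,-.08,.1),(.0595,.08,.1),(-.0595,.08,.039),(-.0595,-.08,.039),(.0595,.08,0),(-.0595,.08,0)]
sc=np.array([(265,48),(175,302),(455,463),(512,200),(165,462),(442,525)])/5.+[270,165]
Ls=[(.0595,-.08,.1),(.0595,.08,.1),(.0595,-.08,0),(.0595,.08,0)];si=np.array([(248,195),(322,198),(249,235),(320,239)])
def w(p,L): return np.c_[np.array(L)@R.from_euler('z',p[2]).as_matrix().T]+[p[0],p[1],0]
f=lambda p:np.r_[(proj(d["scene"],w(p,L))-sc).ravel(),(proj(d["side"],w(p,Ls))-si).ravel()]
r=least_squares(f,[.57,-.16,1.83],loss='soft_l1');print(r.x,np.degrees(r.x[2]),r.fun.round(1))
Lt=[(-.085,.085,.022),(.085,.085,.022),(.085,-.085,.022),(-.085,-.085,.022)];st=np.array([(187,180),(234,149),(282,179),(237,212)])
g=lambda p:(proj(d["scene"],w(p,Lt))-st).ravel()
t=least_squares(g,[.62,.12,-.2]);print(t.x,np.degrees(t.x[2]),t.fun.round(1))
m=r.x
# cover frame, tool target
Rm=R.from_euler('z',m[2]);X=Rm.apply([np.cos(np.radians(28)),0,np.sin(np.radians(28))]);Y=Rm.apply([0,1,0]);Z=np.cross(X,Y)
O=np.r_[m[0],m[1],.068];print("cover O",O,"X",X,"Z",Z)
np.savez("est.npz",O=O,X=X,Y=Y,Z=Z,m=m,t=t.x)
```

```text
[ 0.58022494 -0.16179769  1.76733024] 101.26056362289833 [-1.3 -0.6 -0.6  2.2  1.5  3.1  0.1 -0.5 -0.6  2.1  1.3  2.3 -0.8 -0.6
 -1.3  1.3 -0.6 -0.4 -1.4  1.3]
[ 0.62232576  0.12314445 -0.23131188] -13.253194490736519 [-1.7  1.1  1.  -1.1  2.5 -3.5 -1.6  2.3]
cover O [ 0.58022494 -0.16179769  0.068     ] X [-0.17241419  0.86595023  0.46947156] Z [ 0.09167425 -0.4604339   0.88294759]
```

```bash
cat > plan.py <<'E'
# prints the shift/turn (jog units) for up to n chained calls from current measured pose to target
from h import *
from scipy.spatial.transform import Slerp
from rig import manip
def pose(off,yflip=1,O=None):
    e=np.load("est.npz");o=e["O"] if O is None else O
    y=e["X"]*yflip;z=-e["Z"];x=np.cross(y,z)
    return o+e["Z"]*off,R.from_matrix(np.c_[x,y,z])
def plan(P,Rt,p=None,r=None,smax=.2,amax=35.):
    s=manip.get_state();p=s["position"] if p is None else p;r=quat(s["ee_rot"]) if r is None else r
    D=np.linalg.norm(P-p);A=np.degrees((r.inv()*Rt).magnitude());n=max(1,int(np.ceil(max(D/smax,A/amax))))
    sl=Slerp([0,1],R.concatenate([r,Rt]));print("dist %.3f ang %.1f calls %d"%(D,A,n))
    for k in range(n):
        a,b=k/n,(k+1)/n
        dp=sl(a).inv().apply((P-p)*(b-a))/.25;dr=(sl(a).inv()*sl(b)).as_rotvec()/(np.pi/2)
        print(k,"d",dp.round(4),"a",dr.round(4))
E
python3 -c "
from plan import *
P,r=pose(.16);P[2]+=.03;print(P);plan(P,r)"
```

```text
[ 0.59489282 -0.23546712  0.23927161]
dist 0.866 ang 42.4 calls 5
0 d [-0.5118 -0.4663 -0.0063] a [-0.0608  0.0174 -0.0699]
1 d [-0.4568 -0.5161 -0.0665] a [-0.0608  0.0174 -0.0699]
2 d [-0.3952 -0.5537 -0.1293] a [-0.0608  0.0174 -0.0699]
3 d [-0.3286 -0.5781 -0.1933] a [-0.0608  0.0174 -0.0699]
4 d [-0.2582 -0.5888 -0.2571] a [-0.0608  0.0174 -0.0699]
```

```bash
python3 -m jog '[{"dx":-0.512,"dy":-0.466,"dz":-0.006,"ax":-0.061,"ay":0.017,"az":-0.07,"grip":1},{"dx":-0.512,"dy":-0.466,"dz":-0.006,"ax":-0.061,"ay":0.017,"az":-0.07,"grip":1},{"dx":-0.512,"dy":-0.466,"dz":-0.006,"ax":-0.061,"ay":0.017,"az":-0.07,"grip":1},{"dx":-0.512,"dy":-0.466,"dz":-0.006,"ax":-0.061,"ay":0.017,"az":-0.07,"grip":1},{"dx":-0.512,"dy":-0.466,"dz":-0.006,"ax":-0.061,"ay":0.017,"az":-0.07,"grip":1}]'
python3 -m jog '[{"dx":-0.457,"dy":-0.516,"dz":-0.067,"ax":-0.061,"ay":0.017,"az":-0.07,"grip":1},{"dx":-0.457,"dy":-0.516,"dz":-0.067,"ax":-0.061,"ay":0.017,"az":-0.07,"grip":1},{"dx":-0.457,"dy":-0.516,"dz":-0.067,"ax":-0.061,"ay":0.017,"az":-0.07,"grip":1},{"dx":-0.457,"dy":-0.516,"dz":-0.067,"ax":-0.061,"ay":0.017,"az":-0.07,"grip":1},{"dx":-0.457,"dy":-0.516,"dz":-0.067,"ax":-0.061,"ay":0.017,"az":-0.07,"grip":1}]'
python3 -c "
from plan import *
P,r=pose(.16);P[2]+=.03;print(P);plan(P,r)"
```

```text
clock: 0.52
position: [0.284, 0.3778, 0.2323]
ee_rot: [-0.004, 0.128, 0.991, 0.047]
contact_force: [0.3, 0.6, -0.3]
width: 0.0852
gripper_force: 0.0
clock: 0.93
position: [0.3621, 0.2256, 0.2344]
ee_rot: [-0.008, 0.072, 0.993, 0.098]
contact_force: [-0.7, 0.1, 0.1]
width: 0.0853
gripper_force: 0.0
[ 0.59489282 -0.23546712  0.23927161]
dist 0.516 ang 25.5 calls 3
0 d [-0.394  -0.5502 -0.1275] a [-0.0606  0.0181 -0.0701]
1 d [-0.3274 -0.5748 -0.1915] a [-0.0606  0.0181 -0.0701]
2 d [-0.257  -0.5858 -0.2552] a [-0.0606  0.0181 -0.0701]
```

```bash
python3 -m jog '[{"dx":-0.394,"dy":-0.55,"dz":-0.128,"ax":-0.061,"ay":0.018,"az":-0.07,"grip":1},{"dx":-0.394,"dy":-0.55,"dz":-0.128,"ax":-0.061,"ay":0.018,"az":-0.07,"grip":1},{"dx":-0.394,"dy":-0.55,"dz":-0.128,"ax":-0.061,"ay":0.018,"az":-0.07,"grip":1},{"dx":-0.394,"dy":-0.55,"dz":-0.128,"ax":-0.061,"ay":0.018,"az":-0.07,"grip":1},{"dx":-0.394,"dy":-0.55,"dz":-0.128,"ax":-0.061,"ay":0.018,"az":-0.07,"grip":1}]' | head -2
python3 -m jog '[{"dx":-0.327,"dy":-0.575,"dz":-0.192,"ax":-0.061,"ay":0.018,"az":-0.07,"grip":1},{"dx":-0.327,"dy":-0.575,"dz":-0.192,"ax":-0.061,"ay":0.018,"az":-0.07,"grip":1},{"dx":-0.327,"dy":-0.575,"dz":-0.192,"ax":-0.061,"ay":0.018,"az":-0.07,"grip":1},{"dx":-0.327,"dy":-0.575,"dz":-0.192,"ax":-0.061,"ay":0.018,"az":-0.07,"grip":1},{"dx":-0.327,"dy":-0.575,"dz":-0.192,"ax":-0.061,"ay":0.018,"az":-0.07,"grip":1}]' | head -2
python3 -m jog '[{"dx":-0.257,"dy":-0.586,"dz":-0.255,"ax":-0.061,"ay":0.018,"az":-0.07,"grip":1},{"dx":-0.257,"dy":-0.586,"dz":-0.255,"ax":-0.061,"ay":0.018,"az":-0.07,"grip":1},{"dx":-0.257,"dy":-0.586,"dz":-0.255,"ax":-0.061,"ay":0.018,"az":-0.07,"grip":1},{"dx":-0.257,"dy":-0.586,"dz":-0.255,"ax":-0.061,"ay":0.018,"az":-0.07,"grip":1},{"dx":-0.257,"dy":-0.586,"dz":-0.255,"ax":-0.061,"ay":0.018,"az":-0.07,"grip":1}]'
python3 -m jog '[{"grip":1},{"grip":1},{"grip":1}]'
python3 - <<'E'
from plan import *
s=manip.get_state();print(s["qpos"].round(3))
w=manip.get_image("wrist");T=np.eye(4);T[:3,:3]=quat(s["ee_rot"]).as_matrix();T[:3,3]=s["position"]
pickle.dump((w,T@w["T_tool_cam"]),open("w1.pkl","wb"));cv2.imwrite("pics/w1.png",w["img"][:,:,::-1]);print(w["T_tool_cam"].round(3))
P,r=pose(.16);P[2]+=.03;plan(P,r)
e=np.load("est.npz")
for q in[(0,0,0),(.04,.06,.006),(.04,-.06,.006),(-.04,-.06,.006),(-.04,.06,.006)]: print(q,proj(w,e["O"]+np.c_[e["X"],e["Y"],e["Z"]]@q,T@w["T_tool_cam"]).round())
E
```

```text
clock: 1.35
position: [0.441, 0.0714, 0.2357]
clock: 1.77
position: [0.5201, -0.0844, 0.2358]
clock: 2.18
position: [0.5974, -0.2382, 0.235]
ee_rot: [-0.024, -0.094, 0.966, 0.241]
contact_force: [-0.6, -0.6, -1.3]
width: 0.0853
gripper_force: 0.0
[-0.665  0.564  1.132  0.322  1.816 -2.409]
[[ 0.    -0.963 -0.269  0.068]
 [ 1.     0.     0.     0.   ]
 [-0.    -0.269  0.963 -0.142]
 [ 0.     0.     0.     1.   ]]
dist 0.004 ang 0.2 calls 1
0 d [ 0.0055  0.01   -0.0112] a [ 0.0017 -0.     -0.0015]
(0, 0, 0) [[270. 183.]]
(0.04, 0.06, 0.006) [[307. 128.]]
(0.04, -0.06, 0.006) [[305. 235.]]
(-0.04, -0.06, 0.006) [[236. 235.]]
(-0.04, 0.06, 0.006) [[231. 128.]]schema error: expected keys dx, dy, dz, ax, ay, az, grip
```

View pics/w1.png

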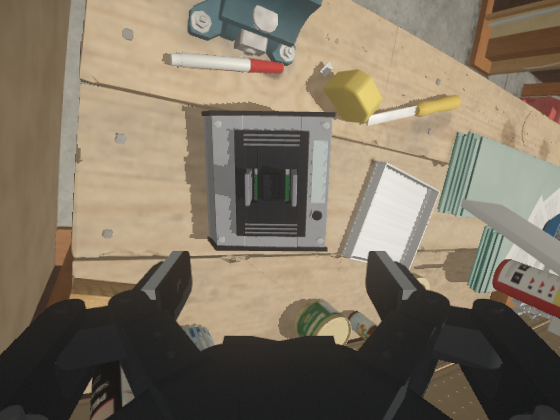

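The wrist view shows the cover at corners (236,129) to (307,235), within about 2 px of prediction, and both tabs. Next I move in closer and look again.

```bash
python3 -c "
from plan import *
P,r=pose(.065);plan(P,r)"
```

```text
dist 0.119 ang 0.2 calls 1
0 d [ 0.0053 -0.0476  0.4746] a [ 0.0017 -0.     -0.0015]
```

```bash
python3 -m jog '[{"dx":0.005,"dy":-0.048,"dz":0.474,"ax":0,"ay":0,"az":0,"grip":0.7},{"dx":0.005,"dy":-0.048,"dz":0.474,"ax":0,"ay":0,"az":0,"grip":0.7},{"dx":0.005,"dy":-0.048,"dz":0.474,"ax":0,"ay":0,"az":0,"grip":0.7},{"dx":0.005,"dy":-0.048,"dz":0.474,"ax":0,"ay":0,"az":0,"grip":0.7},{"dx":0.005,"dy":-0.048,"dz":0.474,"ax":0,"ay":0,"az":0,"grip":0.7}]'
python3 - <<'E'
from plan import *
s=manip.get_state()
w=manip.get_image("wrist");T=np.eye(4);T[:3,:3]=quat(s["ee_rot"]).as_matrix();T[:3,3]=s["position"];T=T@w["T_tool_cam"]
pickle.dump((w,T),open("w2.pkl","wb"));cv2.imwrite("pics/w2.png",w["img"][:,:,::-1])
P,r=pose(.065);plan(P,r)
e=np.load("est.npz")
for q in[(0,0,0),(.04,.06,.006),(.04,-.06,.006),(-.04,-.06,.006),(-.04,.06,.006),(.027,.017,.03),(-.027,.017,.03),(.027,-.017,.03),(-.027,-.017,.03)]: print(q,proj(w,e["O"]+np.c_[e["X"],e["Y"],e["Z"]]@q,T).round())
E
```

```text
clock: 2.65
position: [0.5832, -0.1854, 0.128]
ee_rot: [-0.026, -0.096, 0.965, 0.244]
contact_force: [0.7, 0.2, 0.3]
width: 0.0725
gripper_force: 0.0
dist 0.007 ang 0.2 calls 1
0 d [-0.0015 -0.0252  0.0066] a [ 0.0019 -0.0003  0.0017]
(0, 0, 0) [[268. 221.]]
(0.04, 0.06, 0.006) [[327. 138.]]
(0.04, -0.06, 0.006) [[320. 296.]]
(-0.04, -0.06, 0.006) [[216. 296.]]
(-0.04, 0.06, 0.006) [[206. 138.]]
(0.027, 0.017, 0.03) [[309. 210.]]
(-0.027, 0.017, 0.03) [[223. 210.]]
(0.027, -0.017, 0.03) [[308. 260.]]
(-0.027, -0.017, 0.03) [[225. 260.]]
```

View pics/w2.png

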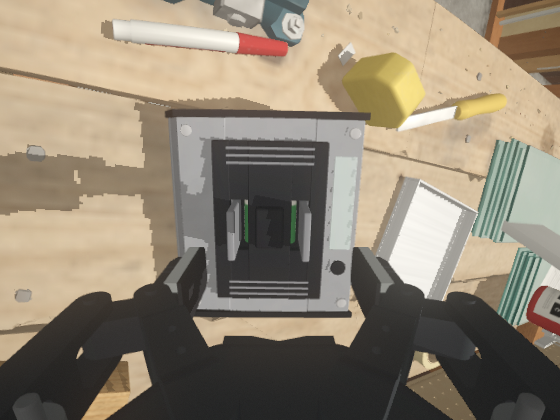

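Run:
```python
from plan import *
w,T=pickle.load(open("w2.pkl","rb"));print(w["mtx"][:2,2])
for z in(.0,-.006,-.012): print(z,proj(w,[(.011,.036,z),(-.011,.036,z),(.011,-.036,z),(-.011,-.036,z)],w["T_tool_cam"]).round().tolist())
a=w["img"][180:330,150:400,::-1];cv2.imwrite("pics/w2c.png",cv2.resize(a,None,fx=3,fy=3,interpolation=cv2.INTER_CUBIC))
e=dict(np.load("est.npz"));e["O"]=e["O"]+.0015*e["X"]-.0005*e["Y"];np.savez("est.npz",**e)
P,r=pose(.025);plan(P,r)
```

```text
[278.43570107 204.74054973]
0.0 [[348.0, 236.0], [345.0, 275.0], [208.0, 236.0], [211.0, 275.0]]
-0.006 [[350.0, 241.0], [347.0, 280.0], [205.0, 241.0], [208.0, 280.0]]
-0.012 [[353.0, 246.0], [350.0, 286.0], [202.0, 246.0], [206.0, 286.0]]
dist 0.042 ang 0.2 calls 1
0 d [-0.0036 -0.0197  0.1666] a [ 0.0019 -0.0003  0.0017]
```

View pics/w2c.png

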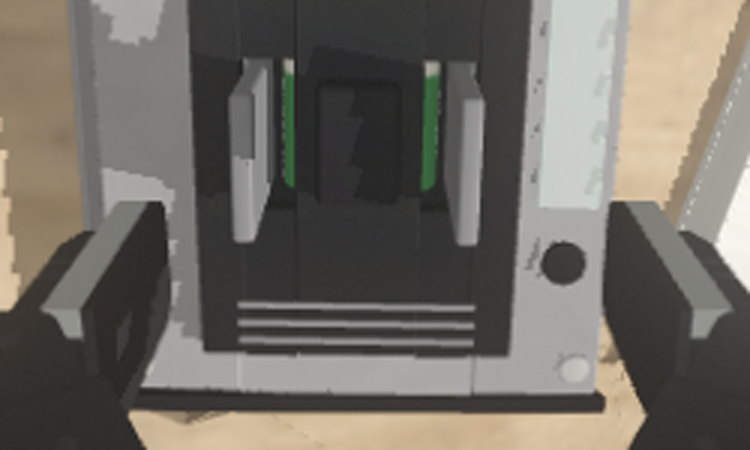

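The crop shows the tab tops at columns 227 and 311, rows 212–260, about 2 mm up-slope of the prediction, which is now corrected. The fingertips at this opening sit about 12 mm behind the TCP, so they stand back as described. I'll go down in two steps.

```bash
python3 -m jog '[{"dx":-0.003,"dy":-0.019,"dz":0.167,"ax":0.002,"ay":0,"az":0.002,"grip":0.7},{"dx":-0.003,"dy":-0.019,"dz":0.167,"ax":0.002,"ay":0,"az":0.002,"grip":0.7},{"dx":-0.003,"dy":-0.019,"dz":0.167,"ax":0.002,"ay":0,"az":0.002,"grip":0.7},{"dx":-0.003,"dy":-0.019,"dz":0.167,"ax":0.002,"ay":0,"az":0.002,"grip":0.7},{"dx":-0.003,"dy":-0.019,"dz":0.167,"ax":0.002,"ay":0,"az":0.002,"grip":0.7}]'
python3 -c "
from plan import *
P,r=pose(.006);plan(P,r)"
```

```text
clock: 3.12
position: [0.5838, -0.1742, 0.0918]
ee_rot: [-0.022, -0.095, 0.966, 0.239]
contact_force: [0.6, -0.4, 0.5]
width: 0.0723
gripper_force: 0.0
dist 0.021 ang 0.3 calls 1
0 d [0.0025 0.007  0.0842] a [-0.0022  0.0018 -0.0004]
```

```bash
python3 -m jog '[{"dx":0.002,"dy":0.006,"dz":0.06,"ax":0,"ay":0,"az":0,"grip":0.7},{"dx":0.002,"dy":0.006,"dz":0.06,"ax":0,"ay":0,"az":0,"grip":0.7},{"dx":0.002,"dy":0.006,"dz":0.06,"ax":0,"ay":0,"az":0,"grip":0.7},{"dx":0.002,"dy":0.006,"dz":0.06,"ax":0,"ay":0,"az":0,"grip":0.7}]'
python3 - <<'E'
from plan import *
P,r=pose(.006);plan(P,r)
s=manip.get_state()
w=manip.get_image("wrist")
cv2.imwrite("pics/w3.png",w["img"][:,:,::-1])
E
```

```text
clock: 3.45
position: [0.5806, -0.1653, 0.0778]
ee_rot: [-0.024, -0.094, 0.966, 0.24]
contact_force: [-0.6, -0.7, 1.6]
width: 0.0728
gripper_force: 0.0
dist 0.004 ang 0.1 calls 1
0 d [-0.0032 -0.0001  0.0173] a [-0.0009  0.0004 -0.001 ]
```

View pics/w3.png

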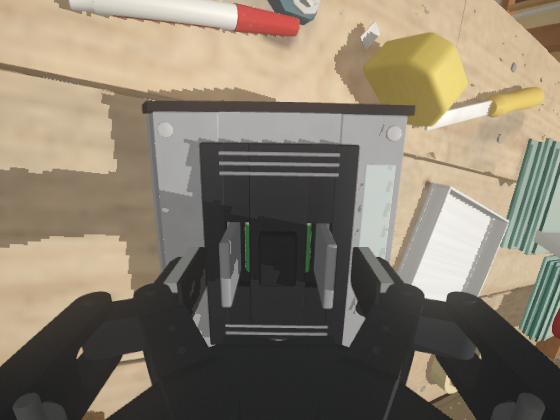

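Tabs span columns 221–336 and the fingers 204–353, both centred on about 278.5. I'll finish the descent and squeeze.

```bash
python3 -m jog '[{"dx":-0.002,"dy":0,"dz":0.017,"ax":0,"ay":0,"az":0,"grip":0.7},{"dx":-0.002,"dy":0,"dz":0.017,"ax":0,"ay":0,"az":0,"grip":0.4},{"dx":-0.002,"dy":0,"dz":0.017,"ax":0,"ay":0,"az":0,"grip":0.2},{"dx":-0.002,"dy":0,"dz":0.017,"ax":0,"ay":0,"az":0,"grip":-0.3},{"dx":-0.002,"dy":0,"dz":0.017,"ax":0,"ay":0,"az":0,"grip":-0.3}]' 30
python3 -m jog '[{"dx":0,"dy":0,"dz":0,"ax":0,"ay":0,"az":0,"grip":-0.3},{"dx":0,"dy":0,"dz":0,"ax":0,"ay":0,"az":0,"grip":-0.3},{"dx":0,"dy":0,"dz":0,"ax":0,"ay":0,"az":0,"grip":-0.3},{"dx":0,"dy":0,"dz":0,"ax":0,"ay":0,"az":0,"grip":-0.3}]' 30
python3 -c "
from plan import *
P,r=pose(.006);plan(P,r)"
```

```text
clock: 3.92
position: [0.5806, -0.1633, 0.0744]
ee_rot: [-0.024, -0.094, 0.966, 0.24]
contact_force: [-0.3, -2.5, 5.9]
width: 0.0407
gripper_force: 32.4
clock: 4.25
position: [0.5806, -0.1633, 0.0743]
ee_rot: [-0.024, -0.094, 0.966, 0.24]
contact_force: [-0.4, -3.2, 6.4]
width: 0.0407
gripper_force: 32.4
dist 0.001 ang 0.1 calls 1
0 d [-0.0019 -0.0003  0.0013] a [-0.0011  0.0004 -0.0009]
```

Width is 41 mm, so both tabs are pressed. Pull straight out.

```bash
python3 -m jog '[{"dx":0,"dy":0,"dz":-0.02,"ax":0,"ay":0,"az":0,"grip":-0.3},{"dx":0,"dy":0,"dz":-0.04,"ax":0,"ay":0,"az":0,"grip":-0.3},{"dx":0,"dy":0,"dz":-0.06,"ax":0,"ay":0,"az":0,"grip":-0.3},{"dx":0,"dy":0,"dz":-0.08,"ax":0,"ay":0,"az":0,"grip":-0.3},{"dx":0,"dy":0,"dz":-0.1,"ax":0,"ay":0,"az":0,"grip":-0.3}]' 30
python3 -m jog '[{"dx":0,"dy":0,"dz":-0.08,"ax":0,"ay":0,"az":0,"grip":-0.3},{"dx":0,"dy":0,"dz":-0.16,"ax":0,"ay":0,"az":0,"grip":-0.3},{"dx":0,"dy":0,"dz":-0.24,"ax":0,"ay":0,"az":0,"grip":-0.3},{"dx":0,"dy":0,"dz":-0.32,"ax":0,"ay":0,"az":0,"grip":-0.3},{"dx":0,"dy":0,"dz":-0.32,"ax":0,"ay":0,"az":0,"grip":-0.3}]' 30
python3 - <<'E'
from plan import *
s=manip.get_state();print(s["qpos"].round(3))
w=manip.get_image("wrist")
cv2.imwrite("pics/w4.png",w["img"][:,:,::-1])
T=np.eye(4);T[:3,:3]=quat(s["ee_rot"]).as_matrix();T[:3,3]=s["position"];pickle.dump((w,T@w["T_tool_cam"]),open("w4.pkl","wb"))
E
```

```text
clock: 4.67
position: [0.5824, -0.1742, 0.0954]
ee_rot: [-0.024, -0.094, 0.966, 0.241]
contact_force: [-0.4, -0.3, -1.8]
width: 0.0409
gripper_force: 30.5
clock: 5.08
position: [0.5917, -0.2134, 0.1691]
ee_rot: [-0.021, -0.094, 0.966, 0.238]
contact_force: [0.2, -0.1, -0.6]
width: 0.0404
gripper_force: 30.9
[-0.643  0.568  1.285  0.32   1.652 -2.441]
```

View pics/w4.png

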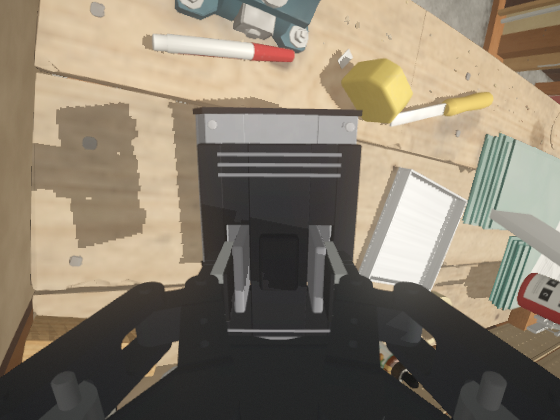

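The cover is off and held (tabs squeezed between the fingers), with the opening clear below. The tray is in view at right. I'll refine it from this picture and plan the carry.

Run:
```python
from plan import *
w,T=pickle.load(open("w1.pkl","rb"));
print([onz(w,p,.022,T)[:2].round(3).tolist() for p in[(385,161),(439,190),(344,259)]])
w,T=pickle.load(open("w4.pkl","rb"));
print([onz(w,p,.022,T)[:2].round(3).tolist() for p in[(405,166),(466,199)]])
e=np.load("est.npz");t=e["t"];print(t)
a=np.pi/2+t[2];y=np.array([np.cos(a),np.sin(a),0]);z=np.array([0,0,-1.]);r=R.from_matrix(np.c_[np.cross(y,z),y,z])
plan(np.array([t[0],t[1],.21]),r,amax=28)
```

```text
[[0.53, 0.063], [0.563, 0.229], [0.697, 0.021]]
[[0.529, 0.052], [0.562, 0.227]]
[ 0.62232576  0.12314445 -0.23131188]
dist 0.339 ang 36.8 calls 2
0 d [-0.1915  0.6109  0.2259] a [ 0.1522 -0.0324  0.1329]
1 d [-0.0485  0.6727  0.0773] a [ 0.1522 -0.0324  0.1329]
```

```bash
python3 -m jog '[{"dx":-0.04,"dy":0.03,"dz":-0.12,"ax":0.02,"ay":0,"az":0.02,"grip":-0.3},{"dx":-0.19,"dy":0.61,"dz":0.226,"ax":0.152,"ay":-0.032,"az":0.133,"grip":-0.3},{"dx":-0.19,"dy":0.61,"dz":0.226,"ax":0.152,"ay":-0.032,"az":0.133,"grip":-0.3},{"dx":-0.19,"dy":0.61,"dz":0.226,"ax":0.152,"ay":-0.032,"az":0.133,"grip":-0.3},{"dx":-0.19,"dy":0.61,"dz":0.226,"ax":0.152,"ay":-0.032,"az":0.133,"grip":-0.3}]' 30
python3 - <<'E'
from plan import *
a=np.pi/2-.21;y=np.array([np.cos(a),np.sin(a),0]);z=np.array([0,0,-1.]);r=R.from_matrix(np.c_[np.cross(y,z),y,z])
plan(np.array([.627,.126,.15]),r,amax=28)
E
```

```text
clock: 5.55
position: [0.603, -0.0458, 0.1875]
ee_rot: [-0.014, 0.01, 0.992, 0.123]
contact_force: [1.6, 0.4, -1.5]
width: 0.0408
gripper_force: 31.1
dist 0.177 ang 17.9 calls 1
0 d [-0.0891  0.632   0.3106] a [ 0.1542 -0.0346  0.12  ]
```

```bash
python3 -m jog '[{"dx":-0.089,"dy":0.632,"dz":0.311,"ax":0.154,"ay":-0.035,"az":0.12,"grip":-0.3},{"dx":-0.089,"dy":0.632,"dz":0.311,"ax":0.154,"ay":-0.035,"az":0.12,"grip":-0.3},{"dx":-0.089,"dy":0.632,"dz":0.311,"ax":0.154,"ay":-0.035,"az":0.12,"grip":-0.3},{"dx":-0.089,"dy":0.632,"dz":0.311,"ax":0.154,"ay":-0.035,"az":0.12,"grip":-0.3},{"dx":-0.089,"dy":0.632,"dz":0.311,"ax":0.154,"ay":-0.035,"az":0.12,"grip":-0.3}]' 30
cat > p2.py <<'E'
from plan import *
import sys
a=np.pi/2-.21;y=np.array([np.cos(a),np.sin(a),0]);z=np.array([0,0,-1.]);r=R.from_matrix(np.c_[np.cross(y,z),y,z])
plan(np.array([.627,.126,float(sys.argv[1])]),r,amax=28)
E
python3 p2.py .06
python3 - <<'E'
from plan import *
w=manip.get_image("wrist")["img"];s=manip.get_image("scene")["img"]
cv2.imwrite("pics/w5.png",cv2.resize(np.hstack([w,s])[:,:,::-1],(800,300),interpolation=cv2.INTER_AREA))
E
```

```text
clock: 5.97
position: [0.6265, 0.1283, 0.1478]
ee_rot: [-0.001, 0.103, 0.995, 0.001]
contact_force: [-0.6, -0.0, -0.4]
width: 0.0403
gripper_force: 31.2
dist 0.088 ang 0.3 calls 1
0 d [-0.0049 -0.009   0.3511] a [ 0.0009 -0.0016  0.0025]
```

View pics/w5.png

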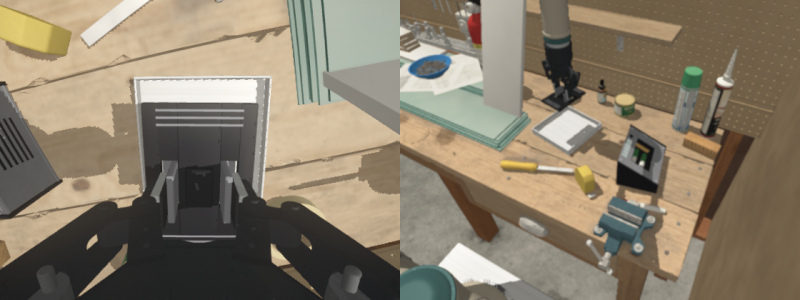

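The cover hangs centred over the tray (cover columns 140–265, tray 134–271). The scene view shows the opening bare and the bystanders unmoved. Lowering.

```bash
python3 -m jog '[{"dx":-0.004,"dy":-0.008,"dz":0.15,"ax":0,"ay":0,"az":0,"grip":-0.3},{"dx":-0.004,"dy":-0.008,"dz":0.25,"ax":0,"ay":0,"az":0,"grip":-0.3},{"dx":-0.004,"dy":-0.008,"dz":0.35,"ax":0,"ay":0,"az":0,"grip":-0.3},{"dx":-0.004,"dy":-0.008,"dz":0.42,"ax":0,"ay":0,"az":0,"grip":-0.3},{"dx":-0.004,"dy":-0.008,"dz":0.45,"ax":0,"ay":0,"az":0,"grip":-0.3}]' 30
python3 -m jog '[{"dx":0,"dy":0,"dz":0.01,"ax":0,"ay":0,"az":0,"grip":-0.3},{"dx":0,"dy":0,"dz":0.01,"ax":0,"ay":0,"az":0,"grip":-0.3}]' 30
python3 p2.py .0205
```

```text
clock: 6.48
position: [0.6262, 0.119, 0.0335]
ee_rot: [-0.003, 0.105, 0.994, -0.001]
contact_force: [-0.7, -0.6, -1.5]
width: 0.0412
gripper_force: 31.2
clock: 6.65
position: [0.6293, 0.1194, 0.0345]
ee_rot: [0.0, 0.105, 0.994, -0.0]
contact_force: [0.1, 0.5, -1.2]
width: 0.0407
gripper_force: 31.2
dist 0.016 ang 0.1 calls 1
0 d [0.0146 0.0238 0.0559] a [-0.0002  0.0002 -0.0007]
```

```bash
python3 -m jog '[{"dx":0.005,"dy":0.012,"dz":0.01,"ax":0,"ay":0,"az":0,"grip":-0.3},{"dx":0.01,"dy":0.02,"dz":0.02,"ax":0,"ay":0,"az":0,"grip":-0.3},{"dx":0.01,"dy":0.02,"dz":0.03,"ax":0,"ay":0,"az":0,"grip":-0.3},{"dx":0.01,"dy":0.02,"dz":0.04,"ax":0,"ay":0,"az":0,"grip":-0.3},{"dx":0.01,"dy":0.02,"dz":0.044,"ax":0,"ay":0,"az":0,"grip":-0.3}]' 30
python3 -m jog '[{"dx":0,"dy":0,"dz":0.002,"ax":0,"ay":0,"az":0,"grip":-0.3},{"dx":0,"dy":0,"dz":0.004,"ax":0,"ay":0,"az":0,"grip":-0.3},{"dx":0,"dy":0,"dz":0.006,"ax":0,"ay":0,"az":0,"grip":-0.3}]' 30
```

```text
clock: 7.07
position: [0.6285, 0.1254, 0.0241]
ee_rot: [0.001, 0.105, 0.994, 0.0]
contact_force: [-1.0, -0.1, -0.7]
width: 0.0407
gripper_force: 31.2
clock: 7.32
position: [0.6286, 0.1253, 0.0226]
ee_rot: [0.001, 0.105, 0.994, 0.0]
contact_force: [0.2, -0.2, -0.4]
width: 0.0409
gripper_force: 31.2
```

```bash
for i in 1 2 3; do
python3 -m jog '[{"dx":0,"dy":0,"dz":0.003,"ax":0,"ay":0,"az":0,"grip":-0.3},{"dx":0,"dy":0,"dz":0.005,"ax":0,"ay":0,"az":0,"grip":-0.3},{"dx":0,"dy":0,"dz":0.005,"ax":0,"ay":0,"az":0,"grip":-0.3}]' 30 | grep -E "pos|cont"; done
```

```text
position: [0.6288, 0.1253, 0.022]
contact_force: [-0.2, 0.1, 3.5]
position: [0.6289, 0.1253, 0.0219]
contact_force: [-1.6, -0.2, 9.9]
position: [0.629, 0.1252, 0.0217]
contact_force: [-2.6, -1.8, 15.6]
```

Seated on the floor. I'll ease the preload, then open.

```bash
python3 -m jog '[{"dx":0,"dy":0,"dz":-0.009,"ax":0,"ay":0,"az":0,"grip":-0.3},{"dx":0,"dy":0,"dz":-0.009,"ax":0,"ay":0,"az":0,"grip":-0.02},{"dx":0,"dy":0,"dz":-0.009,"ax":0,"ay":0,"az":0,"grip":0.2},{"dx":0,"dy":0,"dz":-0.009,"ax":0,"ay":0,"az":0,"grip":0.6},{"dx":0,"dy":0,"dz":-0.009,"ax":0,"ay":0,"az":0,"grip":0.7}]' 
python3 -m jog '[{"dx":0,"dy":0,"dz":0,"ax":0,"ay":0,"az":0,"grip":0.7},{"dx":0,"dy":0,"dz":-0.05,"ax":0,"ay":0,"az":0,"grip":0.7},{"dx":0,"dy":0,"dz":-0.15,"ax":0,"ay":0,"az":0,"grip":0.7},{"dx":0,"dy":0,"dz":-0.3,"ax":0,"ay":0,"az":0,"grip":0.7},{"dx":0,"dy":0,"dz":-0.45,"ax":0,"ay":0,"az":0,"grip":0.7}]' 
python3 -m jog '[{"dx":0,"dy":0,"dz":-0.15,"ax":0,"ay":0,"az":0,"grip":0.7},{"dx":0,"dy":0,"dz":-0.15,"ax":0,"ay":0,"az":0,"grip":0.7},{"dx":0,"dy":0,"dz":-0.15,"ax":0,"ay":0,"az":0,"grip":0.7},{"dx":0,"dy":0,"dz":-0.15,"ax":0,"ay":0,"az":0,"grip":0.7}]'
python3 - <<'E'
from plan import *
w=manip.get_image("wrist")["img"];s=manip.get_image("scene")["img"]
cv2.imwrite("pics/w6.png",cv2.resize(np.hstack([w,s])[:,:,::-1],(800,300),interpolation=cv2.INTER_AREA))
E
```

```text
clock: 8.48
position: [0.6283, 0.1253, 0.0205]
ee_rot: [0.001, 0.105, 0.994, -0.0]
contact_force: [0.6, 0.6, 0.0]
width: 0.0719
gripper_force: 0.0
clock: 8.9
position: [0.6273, 0.1252, 0.1333]
ee_rot: [-0.001, 0.105, 0.994, -0.0]
contact_force: [1.0, -0.4, 0.5]
width: 0.0725
gripper_force: 0.0
clock: 9.23
position: [0.6277, 0.1253, 0.1706]
ee_rot: [0.001, 0.105, 0.994, -0.0]
contact_force: [0.1, -0.1, -0.7]
width: 0.0725
gripper_force: 0.0
```

View pics/w6.png

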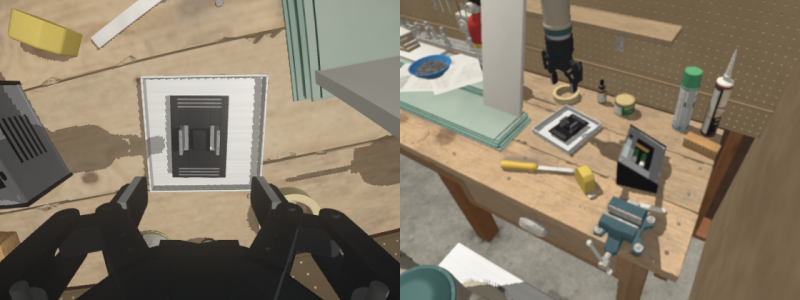

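The cover lies flat in the middle of the tray (wrist view about (199,137)) with its tabs up. The gripper is clear and nothing else has moved.

```bash
python3 -c "
from rig import manip
print(manip.sign_off())"
```

```text
the job is handed in; nothing more can be done
None
```

The battery cover is off the meter and lies flat, tabs up, in the middle of the tray; the gripper let go and backed clear, the other things on the bench look unmoved, and I handed the job in at about 9 s of the 42 s allowed.

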